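Read a test-gas cylinder with the stick gauge

TASK

Check the pressure in the small gas cylinder that has the bare valve stem: take the stick gauge from its holder, press its open end squarely down over the valve stem, gently but firmly, until the rubber seal is pressed tight and the gauge rod has come out as far as the gas pushes it, and keep it pressed for about a second. Then stand the gauge upright in its holder again and let go, leaving the rod out so that the reading can be seen. Do not strain the valve, and do not disturb the other things on the bench.

Things in the scene. Friction and masses are not known exactly. Their poses are not given: they have to be found in the camera images.
- gauge: Stick pressure gauge, steel, 0.15 kg, standing upright in the holder, open end down. Origin: centre of the open lower end; z runs up its length. 0 to 34 mm: brass-rimmed chuck 26 mm in diameter, its top tapering. 34 to 125 mm: plain round barrel 18 mm in diameter, to be gripped within its upper 35 mm. In the open end is a bore 17 mm in diameter that goes over the valve stem.
- gauge_seal_face (a point): Face of the rubber seal in the gauge's bore, 16 mm up from the open end. The seal is sprung: 1 N to start, then 3 N per mm, 7 N at its stop 2 mm in. A steel tail stands 3 mm out of it towards the open end; the valve pin pushes the tail in (about 4 N, plus 0.7 N per mm), and tail and rod then stay where they were pushed to.
- gauge_top (a point): Centre of the barrel's top end, 125 mm above the gauge's origin, where the rod comes out. Leave 25 mm free above it while pressing, and do not push the rod back in.
- gauge_rod (a joint): How far the gauge's rod stands out beyond its rest position, in m; 0 at the start. White rod 6 mm in diameter, with a 9 mm head whose top lies 4 mm above the barrel's top at 0. It moves 5 mm for each mm of the tail. The gas pushes it out by 5 to 16 mm, different each time; it stays out afterwards.
- cylinder: The gas cylinder with the valve: aluminium, 66 mm in diameter, on a black foot 92 mm in diameter, fixed to the bench. Origin: centre of the underside. A sound press of the gauge on its valve carries 10 to 13 N in all; below 9 N the seal may leak; above 13 N the seal stands on its stop and the force rises steeply; more than 17 N on the cylinder strains the valve.
- cylinder_shoulder (a point): Centre of the cylinder's shoulder, 90 mm above its origin. From here a brass valve stem 10 mm in diameter rises straight up, 26 to 46 mm high: it is screwed in to a different depth each time, which no reading tells. Flush in its top is a 6 mm steel pin, held up by the gas with a hidden force of 4.5 to 6.5 N, beyond which it yields up to 8 mm.
- holder: Grey gauge holder, a 64 x 64 mm block 36 mm high, on a flat flange 90 x 90 mm, fixed to the bench. Origin: centre of the underside. In its top a round hole 32 mm in diameter with its floor 8 mm above the origin, in which the gauge stands on its open end.
- capped_cylinder: A like cylinder in size and metal but with a black screw cap (30 mm in diameter, top at 116 mm) instead of a bare stem; fixed. Leave it alone. Origin: centre of the underside.
- beaker: Glass beaker, 60 mm in diameter, 65 mm high; loose, leave it standing. Origin: centre of the underside.
- jar: Small amber jar, 44 mm in diameter, 50 mm high; loose, leave it standing. Origin: centre of the underside.
- dish: Clear flat dish, 90 mm in diameter, 16 mm high; loose, leave it. Origin: centre of the underside.
- marker: Grey marker pen lying flat, 12 mm thick, 120 mm long along its x; loose, leave it. Origin: under its middle.
Things that resemble listed ones, but are neither listed nor needed, are in the scene too. Of the things that look like the holder, take the one that is farthest to the robot's left at the start. What is shaped like the cylinder but red is not meant.

How it is judged:
By the outcome, as a careful person would: the job done as asked, in the order asked, and still so for the second after the job is handed in, with the robot touching nothing.
It also fails if it takes over 58 s, if anything falls off the work surface, if the arm or the gripper's body presses on something with over 40 N, if the wrist force passes 120 N, or if a joint passes its speed limit or range.

ROBOT

A 6-joint arm with a two-finger parallel gripper is mounted at the origin on the work surface. World frame = base frame: x ahead of the robot, y to its left, z up, the work surface at z = 0. Lengths are in m, angles in rad, forces in N, time in s.
With the tool pointing down it reaches from about 0.35 to 0.875 m from the base axis. Payload 4.2 kg.
Tool frame: the origin (TCP) lies on the centre line of the jaws, within the pads' length; the fingertips stand bot.finger_overhang ahead of it and the grasp point (between the pads) is the TCP (bot.finger_overhang is the distance from the TCP to the fingertips, in m); z points along the fingers, y is the direction in which the jaws open and shut (so a half turn about z gives the same grasp; the last joint's range is limited). The gripper opens to 85 mm and grips with 20 to 120 N. Pads are 22 mm wide; open, the fingers measure 114 mm over their backs; the gripper's body (76 mm by 85 mm) begins 54 mm behind the grasp point. The pads swing forward as they close: fully open they stand 13 mm farther back than shut.
Start: joints at [-0.854, 0.385, 0.008, 0, -1.194, -0.259], TCP at [0.276, -0.561, 0.25] pointing down, gripper open.
Joint ranges: [-3.14, 3.14], [-1.21, 2.06], [-1.07, 1.41], [-3.16, 2.05], [-2.99, -0.16], [-3.1, 3.1]. Speed limits (rad/s): [2.79, 2.79, 3.14, 3.14, 3.14, 3.14].

INTERFACE

Orientations are given as a unit quaternion [w, x, y, z].
In Python, from rig import bot gives the robot as it stands.
- The arm moves only by the shell command python3 -m handwheel 'ROWS' [OPENING] [FORCE]. ROWS is a JSON object of lists of equal length, an entry for each row: "linear": the shift along the world's x, y, z in mm, a list of three; "dr": the turn, a rotation vector about the world's x, y, z in degrees, a list of three. A call has 1 to 12 rows; each row shifts and turns the pose as measured when the row begins; what a row does not reach is not made up. A row lasts 1/8 s, in which the tool goes at most 62.5 mm and 10.7 degrees, less where a joint would pass 70% of its speed; a pose out of reach is approached as far as the arm can. A call is refused whole if a number of a shift passes 62.5 or a number of a turn 10.7, either way. A call with a gripper value outside its range is refused whole. OPENING is the opening, from 0 (shut) to 1 (fully open), set as the call begins (- or left out, the last holds). The fingers move at their own pace and stop on an object; FORCE is the grip in N (left out, the last holds). Time passes only in rows, so rows that do not move let the fingers close. It gives the time, the measured TCP pose, the force and the opening at its end, in the units of the state.
- bot.read_state(): the state, without advancing time (a new reading comes with each control period).
- bot.grab_frame(name): name is "scene" or "top" or "wrist"; returns (picture, depth): 480x640x3 uint8, red, green, blue; 480x640 float32, m along the optical axis (not along the pixel's ray), 0 where there is no reading.
- bot.camera_info(name): a dict with "fx", "fy", "cx", "cy" (pixels), "distortion" ([k1, k2, p1, p2, k3] as OpenCV has them; the pictures are not rectified), "rvec" (rotation vector, rad) and "tvec" (3), from world to camera coordinates, as OpenCV has them; the wrist camera has in their place "tool_from_camera" (4x4, takes a point from camera to tool coordinates, whose origin is the TCP and whose axes are the flange's). Camera axes: x right, y down, z forward; pixel columns grow to the right and rows downward; lengths in m; the calibration is good to about 2 mm. A picture is of the moment at which its call begins: read the wrist's pose just before it. camera_info takes no time and is no camera call.
- bot.job_done(): hands the job in, once; it reports no verdict.
The state is a dict: "time_s": time; "qpos": joint angles; "qd": joint speeds; "effort": joint torques, N m; "eef_pos": TCP position; "ee_rot": TCP orientation; "contact_force": force on the tool from outside, world axes, zero at the start; "torque": the same for the moment, N m; "width": opening from 0.0 (shut) to 1.0 (fully open).
Only numpy, scipy, OpenCV 4.12 (cv2) and the standard library are available. Lean on these libraries where they do the work, as an engineer would, in place of code of your own. Each camera call takes 0.05 s, during which the arm holds its last target.

## Working session

There is one attempt and no reset: what is moved stays moved. The work goes in short steps, Python scripts to look and compute and a shell command to move; the robot and the scene stay as the last step left them, time stands still between calls to the robot, and variables do not carry over. Pictures are saved under pics/ and viewed, and the job is handed in when it is done.

```bash
ls; mkdir -p pics; python3 - <<'E'
from rig import bot
import cv2,numpy as np
s=bot.read_state();print(s, bot.finger_overhang)
for n in("scene","top","wrist"):
    print(n,bot.camera_info(n))
for n in("scene","top"):
    p,d=bot.grab_frame(n);cv2.imwrite(f"pics/{n}0.png",p[:,:,::-1]);np.save(f"pics/{n}0.npy",d);print((d>0).mean())
E
```

```text
pics
{'time_s': 0.0, 'qpos': array([-8.54383682e-01,  3.85547210e-01,  6.63645353e-03, -4.77040239e-04,
       -1.19398542e+00, -2.58593829e-01]), 'qd': array([-0.00050636, -0.00030397, -0.00140533,  0.00016867, -0.00036116,
       -0.00060548]), 'effort': array([-5.76663069e-06, -3.92291486e+01,  1.88404584e+01,  4.18642581e+00,
       -4.69665014e-03,  5.19359403e-06]), 'eef_pos': array([ 0.27602207, -0.56015256,  0.24923459]), 'ee_rot': array([-2.95938731e-04, -2.26829681e-01,  9.73933850e-01,  1.03145862e-03]), 'contact_force': array([ 0.47623642, -0.54284094, -1.21340377]), 'torque': array([ 4.36922030e-02,  1.15536359e-05, -7.89129674e-02]), 'width': 0.9983731019273325} 0.019
scene {'fx': 577.5485357352453, 'fy': 577.5485357352453, 'cx': 316.7068725046365, 'cy': 228.8881839677292, 'distortion': array([-0.13017003,  0.        ,  0.        ,  0.        ,  0.        ]), 'rvec': array([ 0.82784891,  2.39984371, -1.27616967]), 'tvec': array([ 0.42428119, -0.06328397,  1.18957577])}
top {'fx': 455.3403719399954, 'fy': 455.3403719399954, 'cx': 312.3824782330644, 'cy': 247.53178028326158, 'distortion': array([-0.12033349,  0.        ,  0.        ,  0.        ,  0.        ]), 'rvec': array([ 2.15236501, -2.16503699,  0.13375183]), 'tvec': array([-0.02379524,  0.51968054,  0.89589954])}
wrist {'fx': 349.32954184033326, 'fy': 349.32954184033326, 'cx': 318.34139928484217, 'cy': 242.86227624520686, 'distortion': array([-0.0389649,  0.       ,  0.       ,  0.       ,  0.       ]), 'tool_from_camera': array([[ 1.35436537e-03, -9.58994032e-01, -2.83423028e-01,
         7.26363729e-02],
       [ 9.99999053e-01,  1.22963529e-03,  6.17984999e-04,
        -5.37706417e-04],
       [-2.44136967e-04, -2.83423597e-01,  9.58994789e-01,
        -1.23516582e-01],
       [ 0.00000000e+00,  0.00000000e+00,  0.00000000e+00,
         1.00000000e+00]])}
0.9960221354166666
0.99599609375
```

View pics/scene0.png

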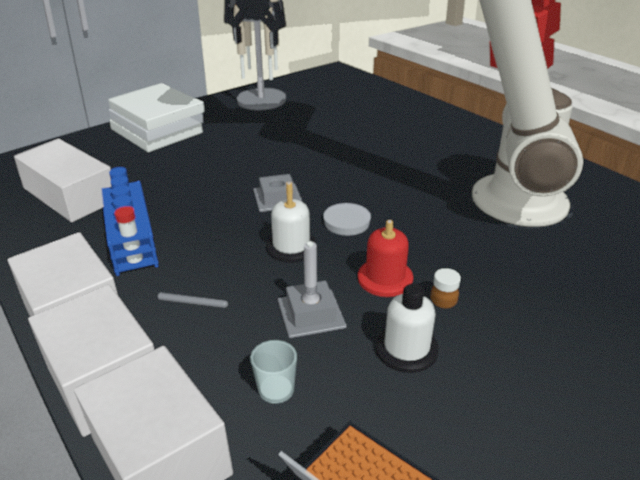

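View pics/top0.png

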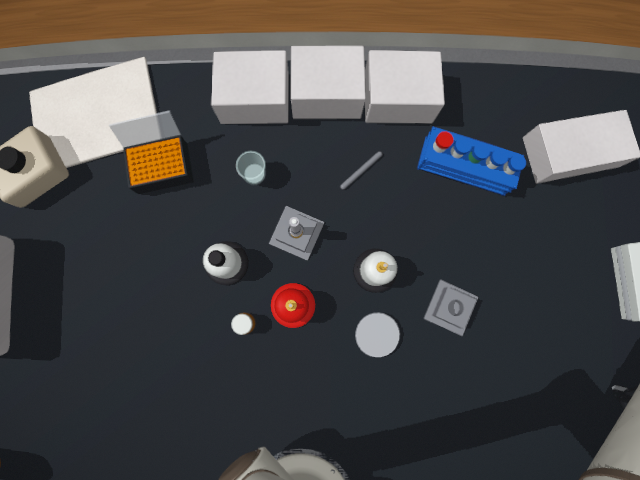

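Gauge-like or holder-like things in the top view: the holder with the gauge (297,232) and an empty holder (452,308). The one farthest left holds the gauge, so I take that one. Cylinder-like things: the bare-stem silver cylinder (378,268), which is the one wanted, the capped one (222,260) and the red one (293,305). Next I check the choice in close crops.

```bash
cat > h.py <<'E'
import cv2,numpy as np
from rig import bot
from scipy.spatial.transform import Rotation as R
def KD(c):
    return np.array([[c['fx'],0,c['cx']],[0,c['fy'],c['cy']],[0,0,1.]]),np.array(c['distortion'],float)
def pose(name,st=None):  # camera->world R,t
    c=bot.camera_info(name)
    if name=='wrist':
        st=st or bot.read_state(); q=st['ee_rot']; Rt=R.from_quat([q[1],q[2],q[3],q[0]]).as_matrix()
        T=c['tool_from_camera']; return Rt@T[:3,:3],Rt@T[:3,3]+st['eef_pos']
    Rm=cv2.Rodrigues(c['rvec'])[0]; return Rm.T,-Rm.T@c['tvec']
def ray(name,px,P=None):
    K,D=KD(bot.camera_info(name)); Rm,t=P or pose(name)
    u=cv2.undistortPoints(np.array(px,float).reshape(-1,1,2),K,D).reshape(-1,2)
    d=np.c_[u,np.ones(len(u))]@Rm.T
    return t,d
def plane(name,px,z,P=None):
    t,d=ray(name,px,P); return t+d*((z-t[2])/d[:,2])[:,None]
def pdepth(name,px,dep,P=None):
    t,d=ray(name,px,P); return t+d*np.array(dep)[:,None]
def proj(name,X,P=None):
    K,D=KD(bot.camera_info(name)); Rm,t=P or pose(name)
    Xc=(np.array(X,float).reshape(-1,3)-t)@Rm
    return cv2.projectPoints(Xc,np.zeros(3),np.zeros(3),K,D)[0].reshape(-1,2)
def tri(obs): # list of (name,px,P)
    A=np.zeros((3,3));b=np.zeros(3)
    for n,px,P in obs:
        t,d=ray(n,px,P);d=d[0]/np.linalg.norm(d[0]);M=np.eye(3)-np.outer(d,d);A+=M;b+=M@t
    return np.linalg.solve(A,b)
E
python3 - <<'E'
import cv2,numpy as np
s=cv2.imread('pics/scene0.png');t=cv2.imread('pics/top0.png')
a=cv2.resize(s[165:345,235:385],None,fx=2.6,fy=2.6,interpolation=cv2.INTER_CUBIC)
b=cv2.resize(t[195:335,255:415],None,fx=2.4,fy=2.4,interpolation=cv2.INTER_CUBIC)
H=max(a.shape[0],b.shape[0]);f=np.zeros((H,a.shape[1]+b.shape[1],3),np.uint8);f[:a.shape[0],:a.shape[1]]=a;f[:b.shape[0],a.shape[1]:]=b
cv2.imwrite('pics/crop0.png',f);print(f.shape)
E
```

```text
(468, 774, 3)
```

View pics/crop0.png

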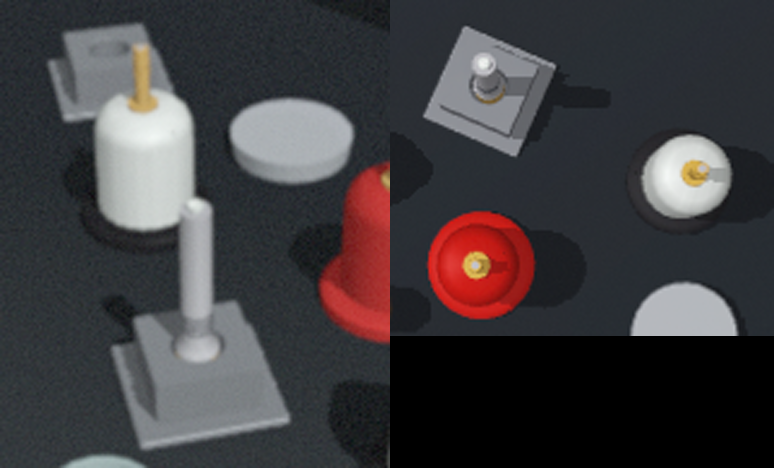

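The crop shows the gauge standing in the left holder and the silver cylinder with its bare brass stem, so the choice holds. Now rough positions.

```bash
python3 - <<'E'
from h import *
t=cv2.imread('pics/top0.png');s=cv2.imread('pics/scene0.png')
b=np.hstack([cv2.resize(t[245:295,355:405],None,fx=7,fy=7,interpolation=cv2.INTER_CUBIC),cv2.resize(t[207:257,272:322],None,fx=7,fy=7,interpolation=cv2.INTER_CUBIC)])
cv2.imwrite('pics/crop1.png',b)
print('top cam',pose('top')[1],'scene cam',pose('scene')[1])
print('gauge top plane z .133:',plane('top',[[294.6,220.8]],.133),'scene',plane('scene',[[310.4,243.8]],.133))
print('tri',tri([('top',[[294.6,220.8]],None),('scene',[[310.4,243.8]],None)]))
print('stem tri',tri([('top',[[384,266.5]],None),('scene',[[289.3,184]],None)]))
E
```

```text
top cam [ 0.40610818 -0.02540028  0.95273345] scene cam [0.95846174 0.54715128 0.61732202]
gauge top plane z .133: [[0.55650534 0.00552977 0.133     ]] scene [[0.55240596 0.00560419 0.133     ]]
tri [0.55497731 0.00647345 0.13486338]
stem tri [ 0.47246929 -0.15697821  0.13096352]
```

View pics/crop1.png

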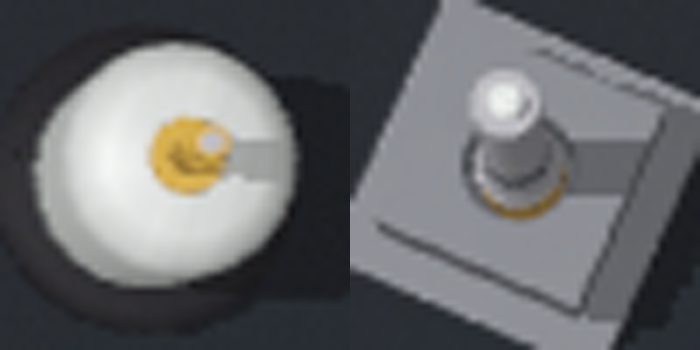

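```bash
python3 -m handwheel '{"linear":[[24,50,0],[24,50,0],[24,50,0],[24,50,0],[24,50,0],[24,50,0],[24,50,0],[24,50,0],[0,0,0]],"dr":[[0,0,0],[0,0,0],[0,0,0],[0,0,0],[0,0,0],[0,0,0],[0,0,0],[0,0,0],[0,0,0]]}' 1
cat > look.py <<'E'
import sys
from h import *
n=sys.argv[1]; st=bot.read_state();p,d=bot.grab_frame('wrist')
cv2.imwrite(f'pics/{n}.png',p[:,:,::-1]);np.savez(f'pics/{n}.npz',pos=st['eef_pos'],q=st['ee_rot'],d=d)
print(st['time_s'],st['eef_pos'],st['ee_rot'],st['contact_force'])
E
python3 look.py w1
```

```text
time_s: 1.23
eef_pos: [0.47, -0.1468, 0.2446]
ee_rot: [-0.002, -0.225, 0.974, 0.004]
contact_force: [-0.2, -0.2, 0.5]
width: 1.0
1.225 [ 0.47000425 -0.14678921  0.24463124] [-0.00231326 -0.22538002  0.97426162  0.00357765] [-0.23196354 -0.17724887  0.49388307]
```

View pics/w1.png

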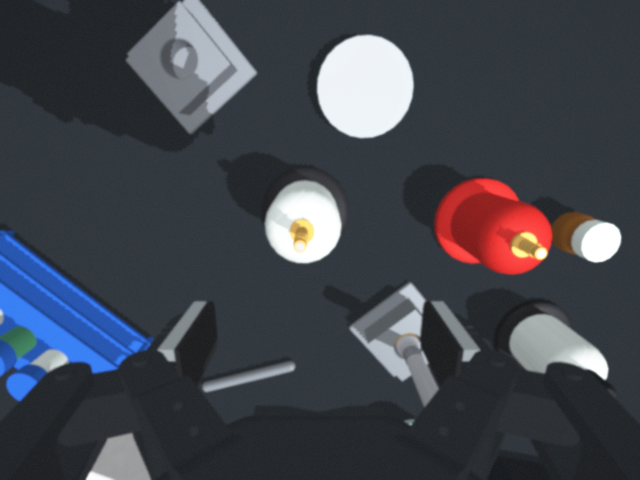

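```bash
cat >> h.py <<'E'
def wp(n):
    z=np.load(f'pics/{n}.npz'); return pose('wrist',dict(eef_pos=z['pos'],ee_rot=z['q']))
E
python3 - <<'E'
from h import *
im=cv2.imread('pics/w1.png');c=im[170:290,240:360]
cv2.imwrite('pics/c2.png',cv2.resize(c,None,fx=5,fy=5,interpolation=cv2.INTER_CUBIC))
P=wp('w1');d=np.load('pics/w1.npz')['d']
print(d[240:250,294:305].round(4))
print('wrist cam',P[1])
for o in ([('top',[[385.3,264.7]],None),('scene',[[289.3,184]],None)],[('top',[[385.3,264.7]],None),('wrist',[[299.5,244]],P)],[('scene',[[289.3,184]],None),('wrist',[[299.5,244]],P)]):
    X=tri(o);print(X)
E
```

```text
[[0.2499 0.2468 0.2442 0.2434 0.2432 0.2436 0.2431 0.243  0.2434 0.2437
  0.2446]
 [0.2474 0.2426 0.2434 0.2436 0.2432 0.2431 0.2425 0.244  0.2436 0.244
  0.2449]
 [0.2465 0.2439 0.2449 0.244  0.242  0.2423 0.2424 0.2439 0.2437 0.2439
  0.2433]
 [0.     0.2439 0.2433 0.2432 0.2434 0.2431 0.2435 0.2445 0.2429 0.2435
  0.2434]
 [0.2439 0.2443 0.2435 0.2428 0.2436 0.2435 0.2437 0.2428 0.2443 0.244
  0.2435]
 [0.2433 0.2449 0.2431 0.2431 0.2424 0.2433 0.2438 0.2442 0.2437 0.2434
  0.2434]
 [0.244  0.2443 0.2438 0.2437 0.2433 0.2439 0.2426 0.2437 0.2444 0.2434
  0.2452]
 [0.2437 0.2446 0.2438 0.2445 0.2442 0.2428 0.2439 0.2442 0.2444 0.2456
  0.2449]
 [0.2438 0.2445 0.2458 0.2437 0.2452 0.2442 0.2442 0.2436 0.2448 0.2449
  0.2451]
 [0.2454 0.2452 0.2445 0.2449 0.2436 0.2428 0.2451 0.2446 0.2449 0.2449
  0.2442]]
wrist cam [ 0.40574403 -0.17990626  0.36835059]
[ 0.47414341 -0.15802504  0.13145094]
[ 0.47508469 -0.15918254  0.12771033]
[ 0.47319999 -0.15867387  0.13074601]
```

View pics/c2.png

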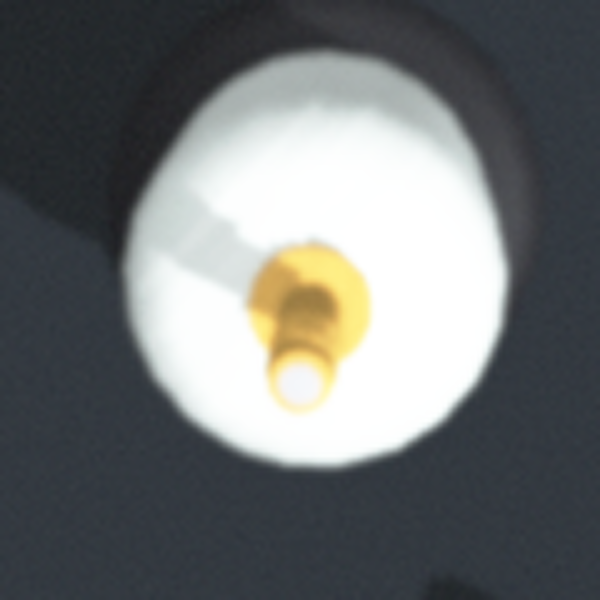

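```bash
python3 -m handwheel '{"linear":[[21,38,0],[21,38,0],[21,38,0],[21,38,0],[0,0,0]],"dr":[[0,0,0],[0,0,0],[0,0,0],[0,0,0],[0,0,0]]}' 1
python3 look.py w2; python3 - <<'E'
from h import *
P=wp('w1');print('stem by depth',pdepth('wrist',[[300,246]],[.2433],P),'plane .13',plane('wrist',[[300,246]],.13,P))
q=bot.read_state()['ee_rot'];Rt=R.from_quat([q[1],q[2],q[3],q[0]]);z=Rt.as_matrix()[:,2]
print('toolz',z,'dr deg',np.degrees(np.cross(z,[0,0,-1])))
E
```

```text
time_s: 1.9
eef_pos: [0.5529, 0.0025, 0.243]
ee_rot: [-0.005, -0.22, 0.976, 0.004]
contact_force: [-1.0, -0.8, -0.3]
width: 1.001
1.9 [0.55288965 0.00254079 0.24300607] [-0.00476188 -0.21962386  0.97556621  0.0036399 ] [-0.96286886 -0.76340394 -0.31328667]
stem by depth [[ 0.47371895 -0.15866078  0.13534202]] plane .13 [[ 0.47527718 -0.15817362  0.13      ]]
toolz [-0.01167438  0.00483145 -0.99992018] dr deg [-0.27682186 -0.66889252 -0.        ]
```

View pics/w2.png

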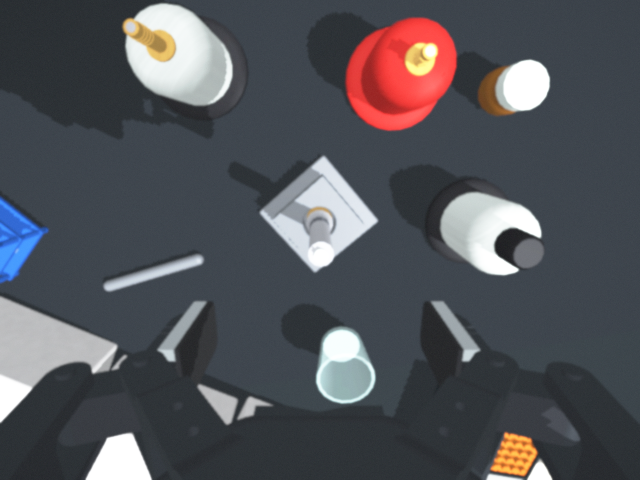

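```bash
python3 - <<'E'
from h import *
im=cv2.imread('pics/w2.png')
f=lambda y,x:cv2.resize(im[y:y+64,x:x+64],None,fx=6,fy=6,interpolation=cv2.INTER_CUBIC)
cv2.imwrite('pics/c3.png',np.hstack([f(200,288),f(10,110)]))
E
```

```text
(no output)
```

View pics/c3.png

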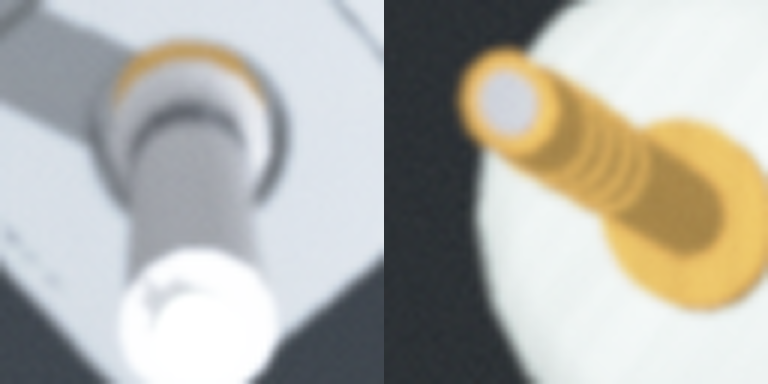

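```bash
python3 - <<'E'
from h import *
P1=wp('w1');P2=wp('w2')
print('gauge',plane('wrist',[[320.8,254.5]],.133,P2))
print('top cam gauge', plane('top',[[294.1,221.3]],.136))
d=np.load('pics/w2.npz')['d'];print(d[248:262,316:326].mean(), d[25:29,129:133])
print('gauge depth',pdepth('wrist',[[320.8,254.5]],[d[252:258,318:324].mean()],P2))
print('stem depth',pdepth('wrist',[[130.8,26.7]],[np.median(d[25:29,129:133])],P2))
print('stem tri w', tri([('wrist',[[300,246]],P1),('wrist',[[130.8,26.7]],P2)]))
print('stem tri all', tri([('wrist',[[300,246]],P1),('wrist',[[130.8,26.7]],P2),('top',[[385.3,264.7]],None),('scene',[[289.3,184]],None)]))
# holder hole center: ellipse of hole rim at z=.036 
E
```

```text
gauge [[0.55556197 0.0064142  0.133     ]]
top cam gauge [[0.55503577 0.00632802 0.136     ]]
0.23917893 [[0.20363969 0.20291512 0.2034896  0.20354038]
 [0.20413539 0.20222647 0.20352092 0.20356265]
 [0.20345467 0.20314479 0.20296906 0.2037331 ]
 [0.20354114 0.20383433 0.20426749 0.20344213]]
gauge depth [[0.55263579 0.00483022 0.14326711]]
stem depth [[ 0.47451937 -0.15854651  0.13463958]]
stem tri w [ 0.47428445 -0.15866384  0.13417087]
stem tri all [ 0.47433177 -0.15846354  0.13211871]
```

```bash
python3 -m handwheel '{"linear":[[2.7,3.9,0],[0,0,-20],[0,0,-25],[0,0,-25],[0,0,-15],[0,0,0],[0,0,0]],"dr":[[-0.28,-0.67,0],[0,0,0],[0,0,0],[0,0,0],[0,0,0],[0,0,0],[0,0,0]]}' 1
python3 look.py w3;  python3 - <<'E'
from h import *
q=bot.read_state()['ee_rot'];Rt=R.from_quat([q[1],q[2],q[3],q[0]]);z=Rt.as_matrix()[:,2]
print('dr deg',np.degrees(np.cross(z,[0,0,-1])), Rt.as_matrix()[:,1])
E
```

```text
time_s: 2.82
eef_pos: [0.5529, -0.002, 0.1581]
ee_rot: [0.003, -0.214, 0.977, -0.001]
contact_force: [-0.4, 0.5, 1.0]
width: 0.995
2.825 [ 0.55293568 -0.00196417  0.1581463 ] [ 0.00251205 -0.21413836  0.97679955 -0.0010453 ] [-0.40774601  0.46689641  1.02443548]
dr deg [0.04789722 0.30887478 0.        ] [-0.41839666  0.9082594  -0.00301484]
```

View pics/w3.png

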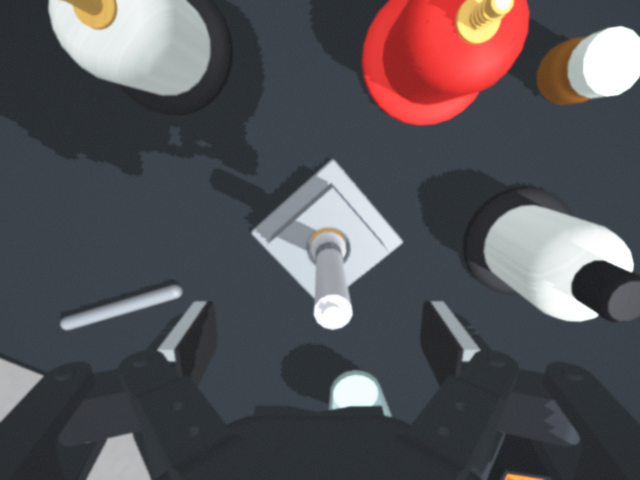

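```bash
python3 - <<'E'
from h import *
P=wp('w3');print(plane('wrist',[[333,308]],.133,P))
im=cv2.imread('pics/w3.png');cv2.imwrite('pics/c4.png',cv2.resize(im[270:350,290:380],None,fx=6,fy=6,interpolation=cv2.INTER_CUBIC))
E
python3 -m handwheel '{"linear":[[2.6,8.4,0],[0,0,0]],"dr":[[0,0.3,0],[0,0,0]]}' 1
```

```text
[[0.55331038 0.00525944 0.133     ]]
time_s: 3.12
eef_pos: [0.5566, 0.0073, 0.1597]
ee_rot: [0.001, -0.214, 0.977, -0.0]
contact_force: [-0.4, 0.6, -0.6]
width: 1.001
```

View pics/c4.png

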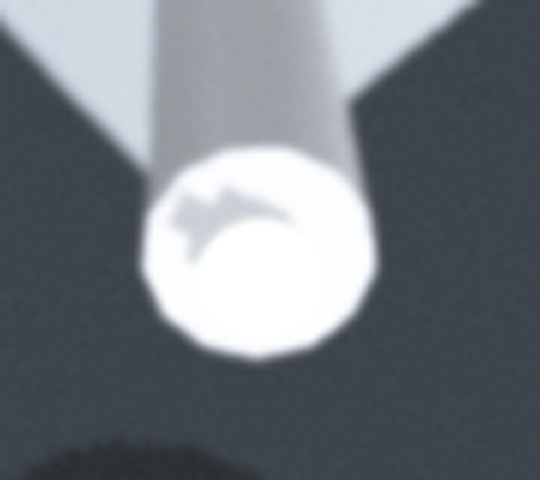

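```bash
python3 -m handwheel '{"linear":[[-1,-1,-14],[0,0,-14],[0,0,-13],[0,0,0]],"dr":[[0,0,0],[0,0,0],[0,0,0],[0,0,0]]}' 1
python3 - <<'E'
from h import *
P=wp('w3');print(plane('wrist',[[333.3,312.5]],.133,P))
E
python3 look.py w4
```

```text
time_s: 3.62
eef_pos: [0.5546, 0.0064, 0.115]
ee_rot: [0.0, -0.214, 0.977, -0.0]
contact_force: [0.1, 0.5, -0.4]
width: 1.0
[[0.55537816 0.0064034  0.133     ]]
3.625 [0.55462648 0.00639157 0.11496618] [ 3.47402195e-04 -2.14344889e-01  9.76757934e-01 -2.93702397e-04] [ 0.06477141  0.45619557 -0.41226639]
```

View pics/w4.png

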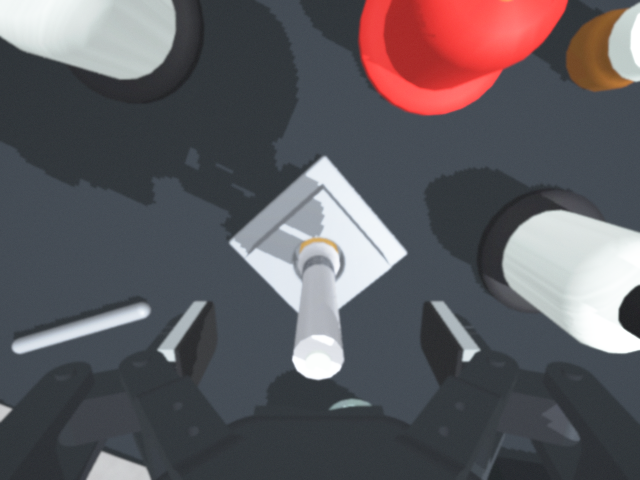

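```bash
python3 -m handwheel '{"linear":[[0.8,0,4],[0,0,0]],"dr":[[0,0,0],[0,0,0]]}' 1
python3 -m handwheel '{"linear":[[0,0,0],[0,0,0],[0,0,0],[0,0,0],[0,0,0],[0,0,0]],"dr":[[0,0,0],[0,0,0],[0,0,0],[0,0,0],[0,0,0],[0,0,0]]}' 0 60
```

```text
time_s: 3.92
eef_pos: [0.5568, 0.0065, 0.1206]
ee_rot: [0.002, -0.215, 0.977, -0.0]
contact_force: [-0.1, 0.8, 0.8]
width: 0.998
time_s: 4.68
eef_pos: [0.5572, 0.0067, 0.1217]
ee_rot: [0.003, -0.215, 0.977, -0.0]
contact_force: [-0.4, 1.5, 0.7]
width: 0.19
```

```bash
python3 -m handwheel '{"linear":[[0,0,5],[0,0,10],[0,0,15],[0,0,25],[0,0,30],[0,0,30],[0,0,30],[0,0,10],[0,0,0],[0,0,0]],"dr":[[0,0,0],[0,0,0],[0,0,0],[0,0,0],[0,0,0],[0,0,0],[0,0,0],[0,0,0],[0,0,0],[0,0,0]]}' 0 60
python3 look.py w5; python3 - <<'E'
from h import *
q=bot.read_state()['ee_rot'];Rt=R.from_quat([q[1],q[2],q[3],q[0]]);z=Rt.as_matrix()[:,2]
print('dr deg',np.degrees(np.cross(z,[0,0,-1])))
p,d=bot.grab_frame('scene');cv2.imwrite('pics/s5.png',p[:,:,::-1])
E
```

```text
time_s: 5.92
eef_pos: [0.5547, 0.0063, 0.2856]
ee_rot: [0.003, -0.214, 0.977, 0.0]
contact_force: [0.4, 0.1, -2.0]
width: 0.19
5.925 [0.55471674 0.00625936 0.28557245] [ 3.04690396e-03 -2.14198079e-01  9.76785464e-01  2.36204552e-04] [ 0.35810611  0.09044955 -1.98357347]
dr deg [-0.09107223  0.31760847  0.        ]
```

View pics/w5.png

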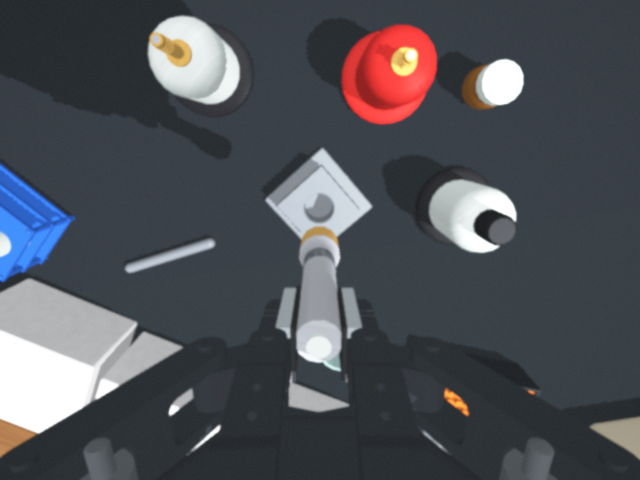

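View pics/s5.png

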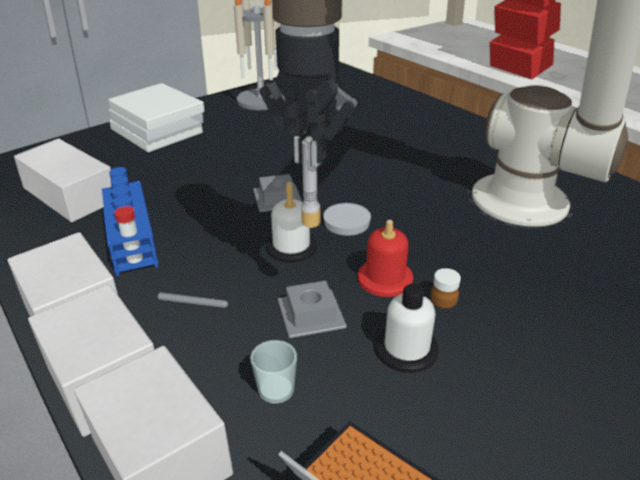

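```bash
python3 -m handwheel '{"linear":[[-8,-16,0],[-13,-28,0],[-16,-34,0],[-16,-34,0],[-13,-28,0],[-6,-12,0],[0,0,0],[0,0,0]],"dr":[[-0.1,0.3,0],[0,0,0],[0,0,0],[0,0,0],[0,0,0],[0,0,0],[0,0,0],[0,0,0]]}' 0 60
python3 look.py w6; python3 - <<'E'
from h import *
q=bot.read_state()['ee_rot'];Rt=R.from_quat([q[1],q[2],q[3],q[0]]);z=Rt.as_matrix()[:,2]
print('dr deg',np.degrees(np.cross(z,[0,0,-1])))
for n in('w5','w6'):
    Z=np.load(f'pics/{n}.npz');q=Z['q'];Rm=R.from_quat([q[1],q[2],q[3],q[0]]).as_matrix()
    for off in(0,.0016): print(n,off,proj('wrist',[Z['pos']+Rm@np.array([off,0,zz]) for zz in(.1137,-.0113,.1137-.034)],wp(n)).round(1).tolist())
im=cv2.imread('pics/w6.png');cv2.imwrite('pics/c6.png',cv2.resize(im[180:300,250:400],None,fx=5,fy=5,interpolation=cv2.INTER_CUBIC))
print('hole',plane('wrist',[[319,207]],.036,wp('w5')))
p,d=bot.grab_frame('scene');cv2.imwrite('pics/s6.png',p[:,:,::-1]);cv2.imwrite('pics/cs6.png',cv2.resize(p[140:260,240:360,::-1],None,fx=5,fy=5,interpolation=cv2.INTER_CUBIC))
E
```

```text
time_s: 7.02
eef_pos: [0.4761, -0.1527, 0.2801]
ee_rot: [-0.006, -0.214, 0.977, 0.001]
contact_force: [-0.3, -1.0, -0.9]
width: 0.186
7.025 [ 0.47605399 -0.15271698  0.28013052] [-6.02318549e-03 -2.13794019e-01  9.76860059e-01  5.13403090e-04] [-0.31577982 -1.04195898 -0.85340491]
dr deg [ 0.09180824 -0.69174423  0.        ]
w5 0 [[318.9, 246.3], [319.5, 345.6], [319.0, 262.4]]
w5 0.0016 [[318.9, 244.1], [319.5, 341.8], [319.0, 259.9]]
w6 0 [[318.9, 246.3], [319.5, 345.6], [319.0, 262.4]]
w6 0.0016 [[318.9, 244.1], [319.5, 341.8], [319.0, 259.9]]
hole [[0.55348997 0.00583675 0.036     ]]
```

View pics/w6.png

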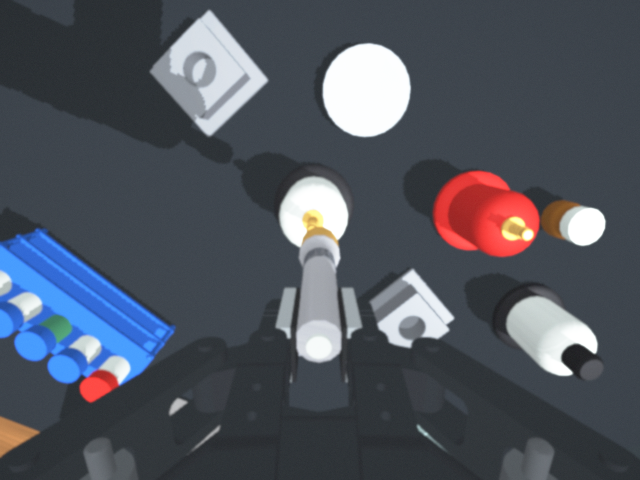

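View pics/cs6.png

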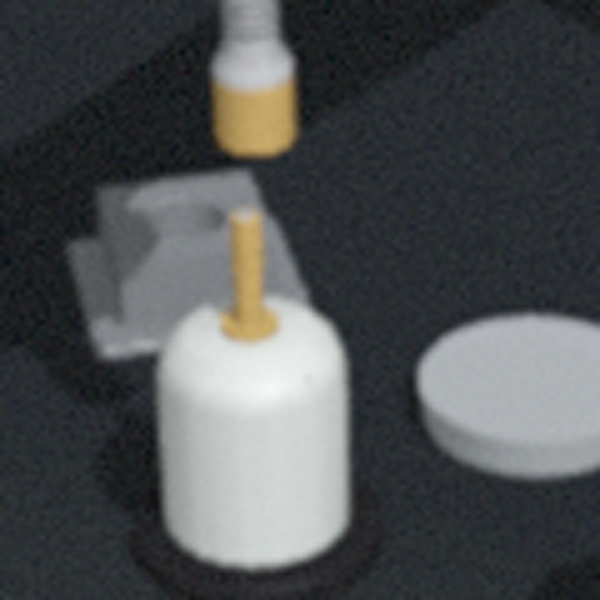

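```bash
python3 -m handwheel '{"linear":[[0,-5.6,0],[0,0,0],[0,0,0]],"dr":[[0.1,-0.7,0],[0,0,0],[0,0,0]]}' 0 60
python3 - <<'E'
from h import *
q=bot.read_state()['ee_rot'];Rt=R.from_quat([q[1],q[2],q[3],q[0]]);z=Rt.as_matrix()[:,2]
print('dr deg',np.degrees(np.cross(z,[0,0,-1])),bot.read_state()['eef_pos'])
Rm=Rt.as_matrix();st=bot.read_state()
g=st['eef_pos']+Rm@np.array([.0016,0,.1137]);print('gauge bottom',g,'proj scene',proj('scene',[g]),'top',proj('top',[g]),'stem proj scene',proj('scene',[[.4743,-.1586,.134]]))
E
python3 look.py w7
python3 - <<'E'
from h import *
p,d=bot.grab_frame('scene');p=p[:,:,::-1]
im=cv2.imread('pics/w7.png')
cv2.imwrite('pics/c7.png',np.hstack([cv2.resize(p[150:225,250:325],None,fx=6,fy=6,interpolation=cv2.INTER_CUBIC),cv2.resize(im[190:265,280:335],None,fx=6,fy=6,interpolation=cv2.INTER_CUBIC)]))
E
```

```text
time_s: 7.5
eef_pos: [0.4769, -0.1573, 0.28]
ee_rot: [0.001, -0.215, 0.977, 0.0]
contact_force: [-0.7, 0.0, -2.7]
width: 0.195
dr deg [-0.01611723  0.05657516  0.        ] [ 0.47692215 -0.15726407  0.28000781]
gauge bottom [ 0.47558266 -0.15790468  0.16630625] proj scene [[287.23404895 165.95872497]] top [[387.9470685  262.72717026]] stem proj scene [[288.25238379 182.47384529]]
7.5 [ 0.47692215 -0.15726407  0.28000781] [ 5.12412527e-04 -2.15229656e-01  9.76563327e-01  3.10916764e-05] [-6.77009825e-01  4.16152968e-04 -2.73094392e+00]
```

View pics/c7.png

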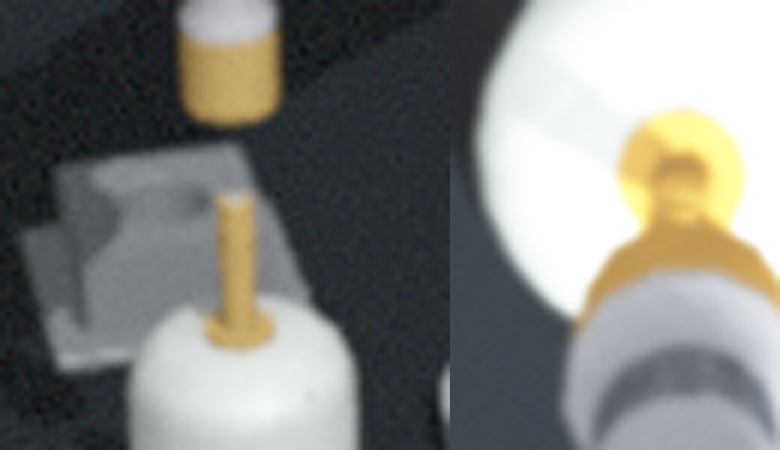

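```bash
python3 - <<'E'
from h import *
im=cv2.imread('pics/w7.png')
cv2.imwrite('pics/c8.png',cv2.resize(im[220:370,280:360],None,fx=4,fy=4,interpolation=cv2.INTER_CUBIC))
Z=np.load('pics/w7.npz');q=Z['q'];Rm=R.from_quat([q[1],q[2],q[3],q[0]]).as_matrix();P=wp('w7')
# near-visible top disc far/near edges as rows for offsets
for off in(0,.0016,.003):
    o=Z['pos']
    pts=[o+Rm@np.array([off+dx,dy,zz]) for dx,dy,zz in((.009,0,-.0113),(-.009,0,-.0113),(0,.009,-.0113),(0,-.009,-.0113),(.013,0,.1137),(.0045,0,-.0153),(-.0045,0,-.0153))]
    print(off,proj('wrist',pts,P).round(1).tolist())
E
```

```text
0 [[319.6, 323.9], [319.4, 366.4], [343.9, 345.6], [295.1, 345.6], [318.9, 228.5], [319.6, 340.9], [319.5, 362.7]]
0.0016 [[319.6, 319.9], [319.4, 362.8], [344.0, 341.8], [295.0, 341.8], [318.9, 226.3], [319.6, 337.0], [319.5, 358.9]]
0.003 [[319.6, 316.4], [319.5, 359.6], [344.1, 338.5], [294.9, 338.5], [318.9, 224.3], [319.6, 333.5], [319.5, 355.5]]
```

View pics/c8.png

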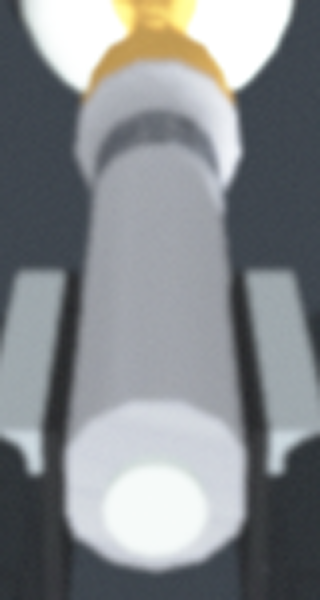

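```bash
python3 -m handwheel '{"linear":[[-1.3,-0.7,-5],[0,0,-12],[0,0,-12],[0,0,0],[0,0,0]],"dr":[[0,0,0],[0,0,0],[0,0,0],[0,0,0],[0,0,0]]}' 0 60
cat > samp.py <<'E'
import sys
from h import *
F=[];Pz=[]
for i in range(int(sys.argv[1])):
    bot.grab_frame('wrist') if i<int(sys.argv[1])-1 else None
    s=bot.read_state();F.append(s['contact_force']);Pz.append(s['eef_pos'])
F=np.array(F);print('t',s['time_s'],'Fmean',F.mean(0).round(2),'std',F.std(0).round(2),'Fz',F[:,2].round(1),'pos',np.mean(Pz,0).round(5),np.std(Pz,0).round(5))
q=s['ee_rot'];Rm=R.from_quat([q[1],q[2],q[3],q[0]]).as_matrix();z=Rm[:,2]
print('dr deg',np.degrees(np.cross(z,[0,0,-1])).round(2),'bottom',(s['eef_pos']+Rm@np.array([.0016,0,.1137])).round(5),'q',np.array(s['qpos']).round(3))
E
python3 samp.py 8
python3 look.py w8; python3 - <<'E'
from h import *
p,d=bot.grab_frame('scene');p=p[:,:,::-1]
cv2.imwrite('pics/c9.png',cv2.resize(p[150:225,250:325],None,fx=7,fy=7,interpolation=cv2.INTER_CUBIC))
E
```

```text
time_s: 8.22
eef_pos: [0.475, -0.1579, 0.248]
ee_rot: [-0.0, -0.215, 0.977, 0.0]
contact_force: [0.3, 1.0, -0.6]
width: 0.193
t 8.575 Fmean [-0.09 -0.27 -1.47] std [0.26 0.42 0.29] Fz [-1.8 -1.8 -1.  -1.3 -1.1 -1.6 -1.6 -1.6] pos [ 0.47498 -0.15787  0.24831] [5.0e-05 1.0e-05 1.5e-04]
dr deg [-0.04 -0.02 -0.  ] bottom [ 0.47347 -0.15845  0.13468] q [ 4.000e-03  1.740e-01 -2.930e-01 -1.000e-03 -1.104e+00 -1.140e+00]
8.575 [ 0.47496436 -0.15785664  0.24838263] [-9.14944528e-05 -2.15144605e-01  9.76582123e-01  3.84907098e-04] [-0.50468592 -0.58947449 -1.56603977]
```

View pics/c9.png

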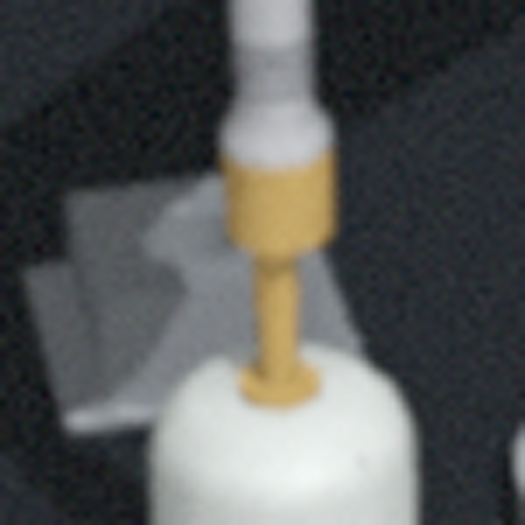

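```bash
python3 -m handwheel '{"linear":[[0.5,0,-4],[0,0,-3],[0,0,0],[0,0,0]],"dr":[[0,0,0],[0,0,0],[0,0,0],[0,0,0]]}' 0 60
python3 samp.py 3
python3 -m handwheel '{"linear":[[0,0,-2],[0,0,0]],"dr":[[0,0,0],[0,0,0]]}' 0 60
python3 samp.py 3
```

```text
time_s: 9.18
eef_pos: [0.4753, -0.1579, 0.2407]
ee_rot: [-0.0, -0.215, 0.977, 0.0]
contact_force: [-0.2, -0.9, -1.7]
width: 0.196
t 9.275 Fmean [-0.6   0.13 -1.16] std [0.2  0.45 0.25] Fz [-0.8 -1.3 -1.3] pos [ 0.47533 -0.15786  0.24068] [1.e-05 1.e-05 2.e-05]
dr deg [-0.04 -0.05 -0.  ] bottom [ 0.47378 -0.15845  0.12699] q [ 4.000e-03  1.810e-01 -3.040e-01 -1.000e-03 -1.086e+00 -1.140e+00]
time_s: 9.52
eef_pos: [0.4754, -0.1578, 0.2386]
ee_rot: [-0.0, -0.215, 0.977, 0.0]
contact_force: [-0.9, 1.4, -1.3]
width: 0.196
t 9.625 Fmean [ 0.12  0.63 -0.97] std [0.06 0.14 0.04] Fz [-1.  -0.9 -0.9] pos [ 0.4755  -0.15786  0.23883] [2.e-05 1.e-05 2.e-05]
dr deg [-0.04 -0.01 -0.  ] bottom [ 0.47403 -0.15846  0.12514] q [ 4.000e-03  1.830e-01 -3.070e-01 -1.000e-03 -1.081e+00 -1.140e+00]
```

```bash
python3 -m handwheel '{"linear":[[0,0,-2],[0,0,0]],"dr":[[0,0,0],[0,0,0]]}' 0 60
python3 samp.py 3
python3 -m handwheel '{"linear":[[0,0,-1],[0,0,0]],"dr":[[0,0,0],[0,0,0]]}' 0 60
python3 samp.py 3
```

```text
time_s: 9.88
eef_pos: [0.4755, -0.1578, 0.2368]
ee_rot: [0.0, -0.215, 0.977, 0.0]
contact_force: [0.1, -0.2, -1.8]
width: 0.19
t 9.975 Fmean [-0.03  0.22 -0.92] std [0.07 0.36 0.57] Fz [-1.7 -0.5 -0.5] pos [ 0.47566 -0.15789  0.23693] [2.e-05 1.e-05 2.e-05]
dr deg [-0.03  0.02  0.  ] bottom [ 0.47426 -0.1585   0.12325] q [ 4.000e-03  1.850e-01 -3.100e-01 -1.000e-03 -1.076e+00 -1.140e+00]
time_s: 10.22
eef_pos: [0.4757, -0.1579, 0.2359]
ee_rot: [0.0, -0.215, 0.977, 0.0]
contact_force: [0.2, 0.4, -1.6]
width: 0.187
t 10.325 Fmean [ 0.61  0.51 -1.57] std [0.31 0.21 0.02] Fz [-1.5 -1.6 -1.6] pos [ 0.47575 -0.1579   0.23604] [1.e-05 1.e-05 4.e-05]
dr deg [-0.03  0.04  0.  ] bottom [ 0.47438 -0.15852  0.12236] q [ 4.000e-03  1.850e-01 -3.110e-01 -1.000e-03 -1.074e+00 -1.140e+00]
```

```bash
python3 -m handwheel '{"linear":[[0,0,-1],[0,0,0]],"dr":[[0,0,0],[0,0,0]]}' 0 60
python3 samp.py 3
python3 -m handwheel '{"linear":[[-0.1,0,-1],[0,0,0]],"dr":[[0,0,0],[0,0,0]]}' 0 60
python3 samp.py 3
```

```text
time_s: 10.58
eef_pos: [0.4759, -0.1579, 0.2357]
ee_rot: [0.001, -0.215, 0.977, -0.0]
contact_force: [-1.1, 0.7, -0.9]
width: 0.192
t 10.675 Fmean [-0.    0.23  0.55] std [0.   0.25 0.24] Fz [0.9 0.4 0.4] pos [ 0.47599 -0.15796  0.23565] [0.e+00 1.e-05 0.e+00]
dr deg [-0.01  0.08  0.  ] bottom [ 0.4747  -0.15862  0.12195] q [ 0.004  0.186 -0.312 -0.    -1.072 -1.14 ]
time_s: 10.92
eef_pos: [0.476, -0.158, 0.2352]
ee_rot: [0.001, -0.215, 0.977, -0.0]
contact_force: [-1.2, 0.7, -0.4]
width: 0.19
t 11.025 Fmean [-0.71  1.37  1.19] std [0.2  0.81 0.27] Fz [1.6 1.  1. ] pos [ 0.47602 -0.15796  0.23518] [1.e-05 1.e-05 1.e-05]
dr deg [-0.    0.12  0.  ] bottom [ 0.47481 -0.15863  0.12147] q [ 0.004  0.186 -0.313 -0.    -1.07  -1.14 ]
```

```bash
python3 -m handwheel '{"linear":[[-0.1,0,-1],[0,0,0]],"dr":[[0,0,0],[0,0,0]]}' 0 60
python3 samp.py 3
```

```text
time_s: 11.28
eef_pos: [0.476, -0.158, 0.2345]
ee_rot: [0.001, -0.215, 0.977, -0.0]
contact_force: [-1.1, 1.1, 1.5]
width: 0.189
t 11.375 Fmean [-0.49  1.36  1.8 ] std [0.35 0.65 0.47] Fz [1.1 2.1 2.1] pos [ 0.47604 -0.15798  0.23452] [0.e+00 1.e-05 1.e-05]
dr deg [0.01 0.14 0.  ] bottom [ 0.47488 -0.15868  0.12083] q [ 0.004  0.186 -0.314  0.    -1.068 -1.14 ]
```

```bash
python3 -m handwheel '{"linear":[[-0.1,0,-1],[0,0,-0.5],[0,0,0]],"dr":[[0,-0.1,0],[0,0,0],[0,0,0]]}' 0 60
python3 samp.py 3
python3 -m handwheel '{"linear":[[-0.1,0,-1],[0,0,-0.5],[0,0,0]],"dr":[[0,0.1,0],[0,0,0],[0,0,0]]}' 0 60
python3 samp.py 3
```

```text
time_s: 11.75
eef_pos: [0.476, -0.158, 0.2336]
ee_rot: [0.002, -0.216, 0.976, -0.001]
contact_force: [-1.4, 1.0, 4.2]
width: 0.195
t 11.85 Fmean [-1.39  1.26  4.37] std [0.72 0.48 0.36] Fz [3.9 4.6 4.6] pos [ 0.47601 -0.15799  0.23362] [1.e-05 1.e-05 2.e-05]
dr deg [0.02 0.27 0.  ] bottom [ 0.4751  -0.15871  0.11991] q [ 0.004  0.186 -0.317  0.    -1.063 -1.14 ]
time_s: 12.22
eef_pos: [0.4762, -0.158, 0.2324]
ee_rot: [0.002, -0.216, 0.976, -0.001]
contact_force: [-1.8, 1.1, 5.3]
width: 0.189
t 12.325 Fmean [-1.3   1.52  4.49] std [0.23 0.39 0.14] Fz [4.3 4.6 4.6] pos [ 0.47614 -0.15801  0.23235] [0.e+00 0.e+00 1.e-05]
dr deg [0.03 0.21 0.  ] bottom [ 0.4751  -0.15874  0.11865] q [ 4.000e-03  1.880e-01 -3.180e-01  1.000e-03 -1.061e+00 -1.140e+00]
```

```bash
python3 -m handwheel '{"linear":[[-0.4,0.2,-0.8],[0,0,-0.5],[0,0,0]],"dr":[[0,0.2,0],[0,0,0],[0,0,0]]}' 0 60
python3 samp.py 3
```

```text
time_s: 12.7
eef_pos: [0.4764, -0.158, 0.2322]
ee_rot: [0.001, -0.216, 0.976, -0.001]
contact_force: [-1.4, 2.8, 5.1]
width: 0.193
t 12.8 Fmean [-1.24  2.35  5.93] std [0.13 0.17 0.43] Fz [6.5 5.6 5.6] pos [ 0.4764  -0.15799  0.23217] [1.e-05 0.e+00 1.e-05]
dr deg [0.07 0.12 0.  ] bottom [ 0.47519 -0.15881  0.11846] q [ 5.000e-03  1.890e-01 -3.180e-01  1.000e-03 -1.062e+00 -1.141e+00]
```

```bash
python3 -m handwheel '{"linear":[[-0.2,0.1,-0.6],[0,0,-0.5],[0,0,-0.3]],"dr":[[0,0.1,0],[0,0,0],[0,0,0]]}' 0 60
python3 samp.py 3
```

```text
time_s: 13.18
eef_pos: [0.4765, -0.1579, 0.2319]
ee_rot: [0.001, -0.216, 0.976, -0.001]
contact_force: [-2.0, 1.6, 5.4]
width: 0.191
t 13.275 Fmean [-2.3   1.72  5.54] std [0.75 0.01 0.07] Fz [5.4 5.6 5.6] pos [ 0.4765  -0.15795  0.23194] [0.e+00 1.e-05 1.e-05]
dr deg [0.1  0.08 0.  ] bottom [ 0.47521 -0.15882  0.11823] q [ 0.005  0.19  -0.318  0.002 -1.062 -1.141]
```

```bash
python3 look.py w10; python3 - <<'E'
from h import *
p,d=bot.grab_frame('scene');p=p[:,:,::-1];im=cv2.imread('pics/w10.png')
cv2.imwrite('pics/c10.png',np.hstack([cv2.resize(p[110:210,250:325],None,fx=5,fy=5,interpolation=cv2.INTER_CUBIC),cv2.resize(im[225:375,280:360],None,fx=3.333,fy=3.333,interpolation=cv2.INTER_CUBIC)[:500]]))
E
```

```text
13.275 [ 0.47650112 -0.1579401   0.23192639] [ 5.06234846e-04 -2.16118693e-01  9.76366432e-01 -1.02177448e-03] [-2.83023853  1.71592309  5.5911192 ]
```

View pics/c10.png

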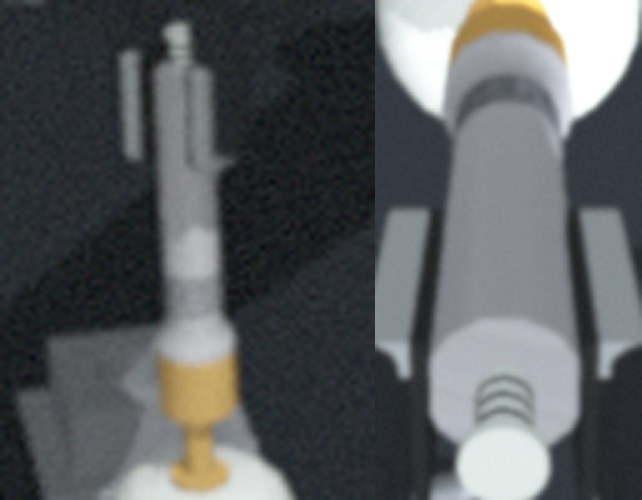

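```bash
python3 -m handwheel '{"linear":[[-0.5,0,-1],[-0.3,0,-0.8]],"dr":[[0,0,0],[0,0,0]]}' 0 60
python3 samp.py 4
```

```text
time_s: 13.62
eef_pos: [0.4763, -0.158, 0.2314]
ee_rot: [0.001, -0.216, 0.976, -0.001]
contact_force: [-1.7, 2.6, 8.1]
width: 0.194
t 13.775 Fmean [-2.29  1.78  7.5 ] std [0.43 0.24 0.68] Fz [8.7 7.2 7.1 7.1] pos [ 0.47628 -0.15798  0.23147] [1.e-05 1.e-05 2.e-05]
dr deg [0.13 0.2  0.  ] bottom [ 0.47523 -0.15891  0.11778] q [ 0.005  0.189 -0.32   0.003 -1.058 -1.141]
```

```bash
python3 -m handwheel '{"linear":[[-0.3,0,-1.2],[-0.2,0,-1.1]],"dr":[[0,0.1,0],[0,0,0]]}' 0 60
python3 samp.py 4
```

```text
time_s: 14.02
eef_pos: [0.4764, -0.158, 0.231]
ee_rot: [0.002, -0.217, 0.976, -0.002]
contact_force: [-2.2, 2.6, 9.2]
width: 0.195
t 14.175 Fmean [-2.24  2.61  8.75] std [0.47 0.34 0.2 ] Fz [9.1 8.5 8.7 8.7] pos [ 0.47637 -0.15796  0.23105] [1.e-05 1.e-05 3.e-05]
dr deg [0.16 0.23 0.  ] bottom [ 0.47538 -0.15895  0.11737] q [ 0.006  0.189 -0.322  0.003 -1.056 -1.141]
```

```bash
python3 -m handwheel '{"linear":[[-0.2,0,-1.4],[-0.2,0,-1.5]],"dr":[[0,0.1,0],[0,0,0]]}' 0 60
python3 samp.py 5
```

```text
time_s: 14.42
eef_pos: [0.4765, -0.1579, 0.2305]
ee_rot: [0.002, -0.217, 0.976, -0.002]
contact_force: [-3.7, 2.9, 11.0]
width: 0.195
t 14.625 Fmean [-2.85  3.15 10.18] std [0.29 0.78 0.14] Fz [10.2  9.9 10.3 10.3 10.3] pos [ 0.47648 -0.15794  0.23053] [1.e-05 0.e+00 3.e-05]
dr deg [0.2  0.25 0.  ] bottom [ 0.47554 -0.15902  0.11685] q [ 0.006  0.189 -0.323  0.004 -1.054 -1.141]
```

```bash
python3 samp.py 25; python3 look.py w11
```

```text
t 15.825 Fmean [-3.15  2.89 10.22] std [0.61 0.4  0.5 ] Fz [11.4 10.2  9.8 11.   9.8 10.4  9.9 10.2  9.8 10.1 10.8 11.3 10.4  9.4
  9.8 10.3  9.7 10.2 10.  10.6 10.2 10.6 10.1  9.7  9.7] pos [ 0.47649 -0.15794  0.23056] [1.e-05 1.e-05 1.e-05]
dr deg [0.2  0.25 0.  ] bottom [ 0.47553 -0.15901  0.11685] q [ 0.006  0.189 -0.323  0.004 -1.054 -1.141]
15.825 [ 0.4764828  -0.15793232  0.23055714] [ 0.0017584  -0.21703312  0.97616021 -0.00218809] [-3.19994322  3.11068587  9.67748736]
```

View pics/w11.png

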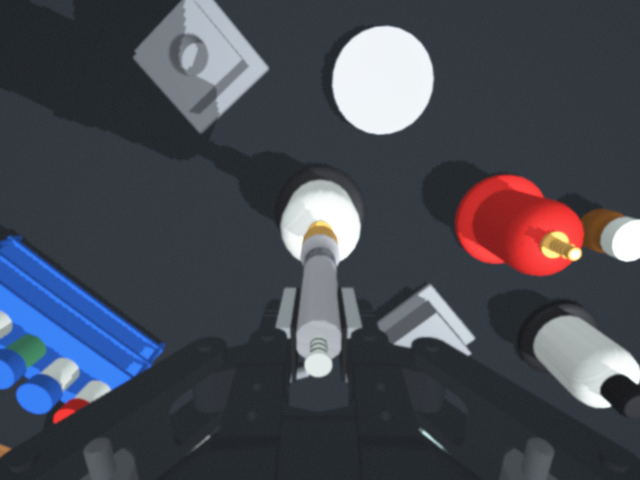

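```bash
python3 -m handwheel '{"linear":[[0,0,2],[0,0,4],[0,0,8],[0,0,12],[0,0,12],[0,0,8],[0,0,0],[0,0,0]],"dr":[[0,0,0],[0,0,0],[0,0,0],[0,0,0],[0,0,0],[0,0,0],[0,0,0],[0,0,0]]}' 0 60
python3 samp.py 6;python3 look.py w12; python3 - <<'E'
from h import *
im=cv2.imread('pics/w12.png')
cv2.imwrite('pics/c12.png',cv2.resize(im[220:400,270:370],None,fx=3.333,fy=3.333,interpolation=cv2.INTER_CUBIC))
E
```

```text
time_s: 16.88
eef_pos: [0.4761, -0.1579, 0.2777]
ee_rot: [0.001, -0.217, 0.976, -0.002]
contact_force: [0.6, 0.4, -1.2]
width: 0.192
t 17.125 Fmean [ 0.05 -0.17 -0.8 ] std [0.27 0.29 0.55] Fz [-1.3 -0.9 -1.1 -1.4 -0.1 -0.1] pos [ 0.47611 -0.15796  0.27757] [2.e-05 2.e-05 5.e-05]
dr deg [0.16 0.16 0.  ] bottom [ 0.47499 -0.15899  0.16385] q [ 0.006  0.152 -0.246  0.003 -1.171 -1.141]
17.125 [ 0.47612506 -0.15798736  0.27755067] [ 0.00105431 -0.21661949  0.97625405 -0.00170445] [ 0.4045738  -0.46351847 -0.06263625]
```

View pics/c12.png

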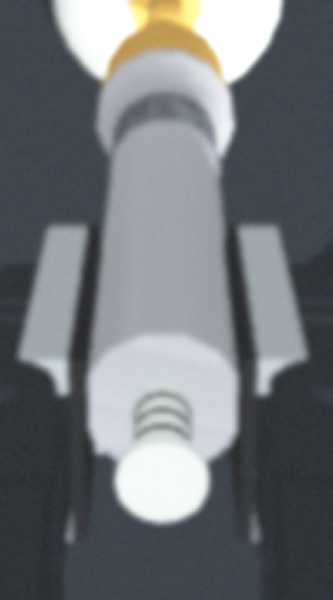

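```bash
python3 -m handwheel '{"linear":[[8,16,1],[13,28,1],[16,34,1],[16,34,0],[13,28,0],[7,14,0],[0,0,0],[0,0,0]],"dr":[[0.15,0.15,0],[0,0,0],[0,0,0],[0,0,0],[0,0,0],[0,0,0],[0,0,0],[0,0,0]]}' 0 60
python3 samp.py 3;python3 look.py w13; python3 - <<'E'
from h import *
im=cv2.imread('pics/w13.png')
cv2.imwrite('pics/c13.png',cv2.resize(im[130:270,240:400],None,fx=4.5,fy=4.2,interpolation=cv2.INTER_CUBIC))
p,d=bot.grab_frame('scene');cv2.imwrite('pics/s13.png',p[:,:,::-1])
E
```

```text
time_s: 18.18
eef_pos: [0.5522, 0.0046, 0.28]
ee_rot: [-0.0, -0.217, 0.976, 0.0]
contact_force: [-0.2, 0.2, -1.9]
width: 0.196
t 18.275 Fmean [ 0.03 -0.41 -1.48] std [0.08 0.39 0.17] Fz [-1.2 -1.6 -1.6] pos [0.55218 0.00436 0.28006] [2.e-05 9.e-05 5.e-05]
dr deg [-0.01 -0.04 -0.  ] bottom [0.55065 0.00363 0.16639] q [ 0.301  0.241 -0.124 -0.    -1.207 -1.435]
18.275 [0.55217103 0.00429269 0.28009086] [-3.06320716e-04 -2.16530434e-01  9.76275812e-01  1.29980214e-04] [ 0.08206286 -0.67857322 -1.60731882]
```

View pics/c13.png

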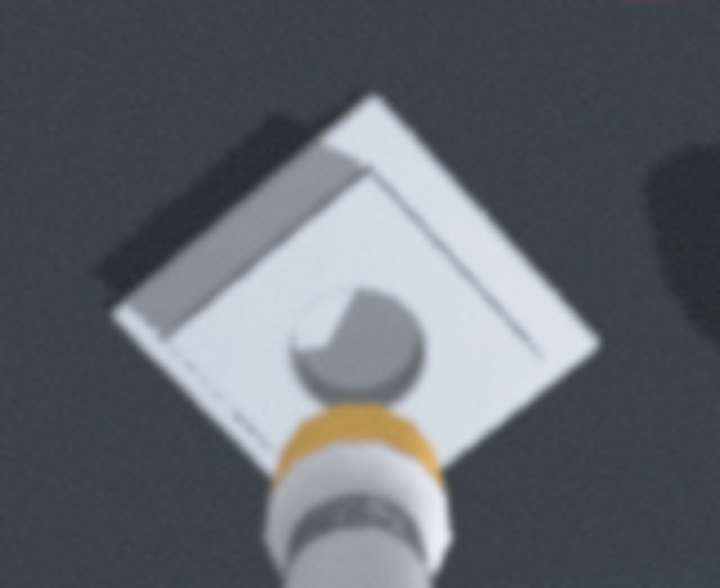

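View pics/s13.png

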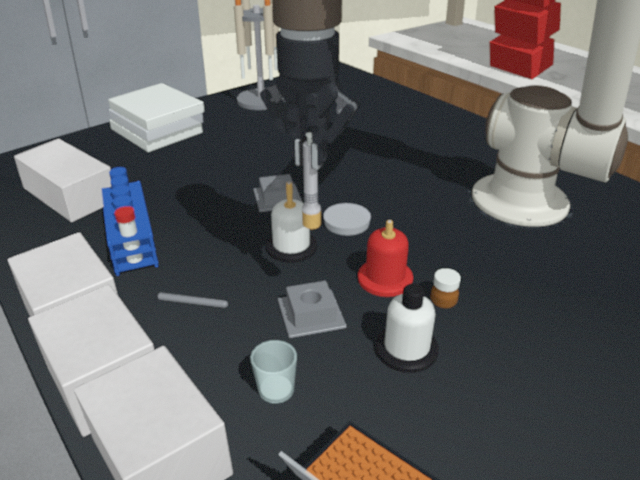

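```bash
python3 - <<'E'
from h import *
P=wp('w13')
print(plane('wrist',[[319.7,212.6],[318.9,213.1]],.036,P))
p=cv2.imread('pics/s13.png');cv2.imwrite('pics/c14.png',cv2.resize(p[275:340,270:350],None,fx=7,fy=7,interpolation=cv2.INTER_CUBIC))
X=[[.553,.006,.036]];print(proj('scene',X))
E
```

```text
[[0.5535804  0.00626379 0.036     ]
 [0.5544364  0.00571945 0.036     ]]
[[311.02874924 295.38758825]]
```

View pics/c14.png

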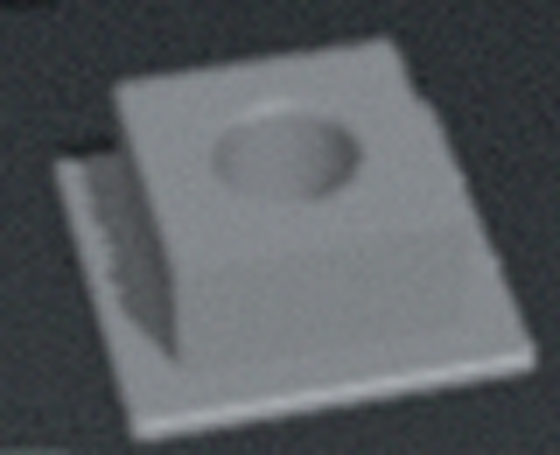

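```bash
python3 -m handwheel '{"linear":[[3.5,2.4,-10],[0,0,-22],[0,0,-26],[0,0,-26],[0,0,-20],[0,0,-10],[0,0,0],[0,0,0]],"dr":[[0,0,0],[0,0,0],[0,0,0],[0,0,0],[0,0,0],[0,0,0],[0,0,0],[0,0,0]]}' 0 60
python3 samp.py 3;python3 look.py w14; python3 - <<'E'
from h import *
p,d=bot.grab_frame('scene');p=p[:,:,::-1];im=cv2.imread('pics/w14.png')
cv2.imwrite('pics/c15.png',np.hstack([cv2.resize(p[250:340,270:350],None,fx=5,fy=5,interpolation=cv2.INTER_CUBIC),cv2.resize(im[190:280,280:360],None,fx=5,fy=5,interpolation=cv2.INTER_CUBIC)]))
E
```

```text
time_s: 19.38
eef_pos: [0.5559, 0.0048, 0.1612]
ee_rot: [0.0, -0.215, 0.977, 0.0]
contact_force: [-0.5, 0.9, -0.8]
width: 0.192
t 19.475 Fmean [ 0.47  0.09 -2.34] std [0.68 0.01 0.1 ] Fz [-2.2 -2.4 -2.4] pos [0.55581 0.00482 0.16127] [1.e-05 2.e-05 6.e-05]
dr deg [-0.05  0.06  0.  ] bottom [0.55449 0.00425 0.04762] q [ 3.000e-01  3.490e-01 -2.890e-01 -1.000e-03 -9.310e-01 -1.438e+00]
19.475 [0.55582146 0.00483052 0.16131794] [ 6.03384108e-04 -2.14550301e-01  9.76712716e-01  2.71651949e-04] [ 0.95575905  0.07715566 -2.40966674]
```

View pics/c15.png

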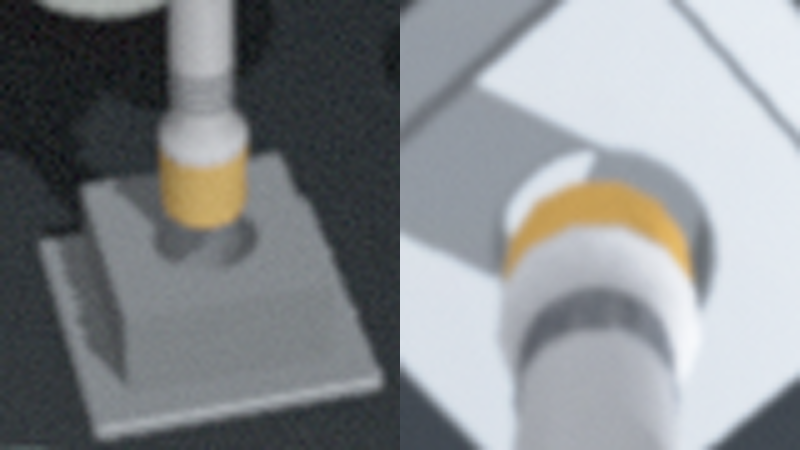

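```bash
python3 -m handwheel '{"linear":[[-0.5,1.6,0],[0,0,0],[0,0,-6],[0,0,0]],"dr":[[0,0,0],[0,0,0],[0,0,0],[0,0,0]]}' 0 60
python3 samp.py 3;python3 look.py w15; python3 - <<'E'
from h import *
im=cv2.imread('pics/w15.png')
cv2.imwrite('pics/c16.png',cv2.resize(im[190:280,280:360],None,fx=5,fy=5,interpolation=cv2.INTER_CUBIC))
E
```

```text
time_s: 20.08
eef_pos: [0.5553, 0.0067, 0.1556]
ee_rot: [0.001, -0.215, 0.977, 0.0]
contact_force: [0.2, 0.1, -1.6]
width: 0.187
t 20.175 Fmean [-0.1  -0.03 -0.52] std [0.19 0.37 0.23] Fz [-0.2 -0.7 -0.7] pos [0.55574 0.00675 0.15612] [7.e-05 0.e+00 9.e-05]
dr deg [-0.08  0.2   0.  ] bottom [0.55474 0.00623 0.04248] q [ 0.304  0.354 -0.297 -0.    -0.916 -1.442]
20.175 [0.55578894 0.00675025 0.15618157] [ 1.86748824e-03 -2.14686016e-01  9.76681292e-01  2.82839796e-04] [-0.24076908 -0.2939427  -0.68562298]
```

View pics/c16.png

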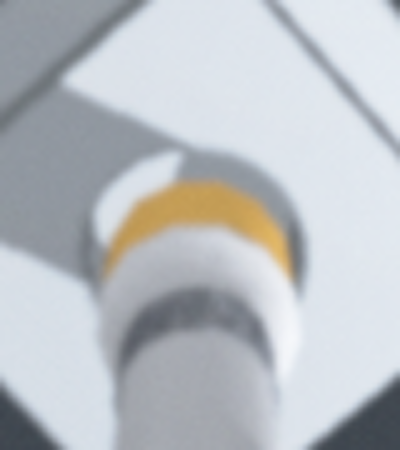

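```bash
python3 -m handwheel '{"linear":[[-0.4,0,-7],[0,0,-9],[0,0,-7],[0,0,-3],[0,0,0]],"dr":[[0,0.2,0],[0,0,0],[0,0,0],[0,0,0],[0,0,0]]}' 0 60
python3 samp.py 4
```

```text
time_s: 20.85
eef_pos: [0.5551, 0.0067, 0.1278]
ee_rot: [-0.0, -0.215, 0.977, 0.001]
contact_force: [0.2, -0.4, -0.9]
width: 0.193
t 21.0 Fmean [-0.1   0.32 -1.72] std [0.17 0.48 0.37] Fz [-1.1 -1.6 -2.  -2. ] pos [0.55536 0.00672 0.12829] [8.0e-05 2.0e-05 1.7e-04]
dr deg [-0.08 -0.   -0.  ] bottom [0.55396 0.00623 0.01474] q [ 0.303  0.387 -0.327 -0.002 -0.856 -1.44 ]
```

Free inside the hole, with the bottom about 6.5 mm above the floor. I lower it gently to the floor.

```bash
python3 -m handwheel '{"linear":[[0,0,-3],[0,0,-1.5],[0,0,0]],"dr":[[0,0,0],[0,0,0],[0,0,0]]}' 0 60
python3 samp.py 3
python3 -m handwheel '{"linear":[[0,0,-1],[0,0,0]],"dr":[[0,0,0],[0,0,0]]}' 0 60
python3 samp.py 3
```

```text
time_s: 21.38
eef_pos: [0.5557, 0.0068, 0.1242]
ee_rot: [0.001, -0.215, 0.977, 0.001]
contact_force: [-0.4, -0.5, -0.7]
width: 0.191
t 21.475 Fmean [ 0.7   0.26 -1.41] std [0.15 0.18 0.35] Fz [-0.9 -1.7 -1.7] pos [0.55577 0.00684 0.12426] [2.e-05 1.e-05 3.e-05]
dr deg [-0.1   0.07  0.  ] bottom [0.55448 0.00636 0.01058] q [ 0.303  0.393 -0.331 -0.002 -0.845 -1.44 ]
time_s: 21.72
eef_pos: [0.5558, 0.0068, 0.1233]
ee_rot: [0.001, -0.215, 0.977, 0.001]
contact_force: [0.1, -0.1, -0.9]
width: 0.188
t 21.825 Fmean [ 0.3  -0.14 -1.5 ] std [0.   0.05 0.6 ] Fz [-2.4 -1.1 -1.1] pos [0.55593 0.00689 0.1234 ] [2.e-05 1.e-05 1.e-05]
dr deg [-0.11  0.1   0.  ] bottom [0.5547  0.00644 0.0097 ] q [ 0.303  0.394 -0.332 -0.002 -0.843 -1.44 ]
```

```bash
python3 -m handwheel '{"linear":[[0,0,-1],[0,0,0]],"dr":[[0,0,0],[0,0,0]]}' 0 60
python3 samp.py 3
```

```text
time_s: 22.08
eef_pos: [0.5559, 0.0069, 0.1223]
ee_rot: [0.001, -0.215, 0.977, 0.001]
contact_force: [-0.3, -1.3, -1.4]
width: 0.194
t 22.175 Fmean [-0.08  0.42 -1.93] std [0.21 0.08 0.21] Fz [-1.6 -2.1 -2.1] pos [0.55602 0.0069  0.12246] [2.e-05 1.e-05 2.e-05]
dr deg [-0.11  0.12  0.  ] bottom [0.55482 0.00645 0.00877] q [ 0.303  0.395 -0.333 -0.002 -0.84  -1.44 ]
```

```bash
python3 -m handwheel '{"linear":[[0,0,-1],[0,0,0]],"dr":[[-0.1,0.1,0],[0,0,0]]}' 0 60
python3 samp.py 3
python3 -m handwheel '{"linear":[[0,0,-0.8],[0,0,0]],"dr":[[0,0,0],[0,0,0]]}' 0 60
python3 samp.py 3
```

```text
time_s: 22.42
eef_pos: [0.5563, 0.0069, 0.1218]
ee_rot: [0.0, -0.215, 0.977, -0.0]
contact_force: [-0.6, -0.5, -0.9]
width: 0.194
t 22.525 Fmean [ 0.17 -0.56 -0.52] std [0.1  0.17 0.43] Fz [ 0.1 -0.8 -0.8] pos [0.55625 0.00694 0.12175] [0.e+00 1.e-05 1.e-05]
dr deg [-0.01  0.05  0.  ] bottom [0.5549  0.00629 0.00806] q [ 0.304  0.397 -0.333  0.    -0.84  -1.442]
time_s: 22.78
eef_pos: [0.5564, 0.007, 0.1217]
ee_rot: [0.001, -0.215, 0.977, -0.0]
contact_force: [-0.8, 0.9, -0.8]
width: 0.194
t 22.875 Fmean [-0.9   0.45  1.47] std [0.13 0.03 0.21] Fz [1.8 1.3 1.3] pos [0.55645 0.00701 0.12173] [2.e-05 1.e-05 1.e-05]
dr deg [-0.    0.08  0.  ] bottom [0.55517 0.00635 0.00803] q [ 0.304  0.397 -0.333  0.    -0.839 -1.442]
```

The force turned positive at 0.1217 m, so the gauge is standing on the floor of the hole. I open the gripper.

```bash
python3 -m handwheel '{"linear":[[0,0,0],[0,0,0],[0,0,0],[0,0,0],[0,0,0],[0,0,0]],"dr":[[0,0,0],[0,0,0],[0,0,0],[0,0,0],[0,0,0],[0,0,0]]}' 1
python3 samp.py 2; python3 look.py w16
```

```text
time_s: 23.62
eef_pos: [0.5569, 0.0069, 0.1214]
ee_rot: [0.001, -0.215, 0.977, -0.0]
contact_force: [0.3, 0.0, 1.0]
width: 0.995
t 23.675 Fmean [0.01 0.28 0.75] std [0. 0. 0.] Fz [0.7 0.7] pos [0.55689 0.00694 0.12139] [0. 0. 0.]
dr deg [-0.    0.13  0.  ] bottom [0.55569 0.00627 0.00769] q [ 3.040e-01  3.970e-01 -3.330e-01  1.000e-03 -8.380e-01 -1.442e+00]
23.675 [0.55688714 0.00694001 0.12138888] [ 1.09913412e-03 -2.15020502e-01  9.76608891e-01 -2.22042093e-04] [0.01191636 0.27813285 0.74680951]
```

View pics/w16.png

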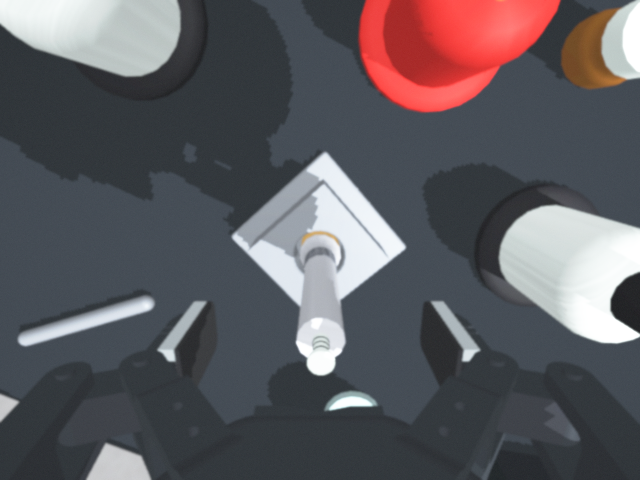

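Released. The gauge stands in the hole at (320,340) with the rod out at (320,360). I go straight up.

```bash
python3 -m handwheel '{"linear":[[0,0,8],[0,0,15],[0,0,25],[0,0,30],[0,0,30],[0,0,20],[0,0,0],[0,0,0]],"dr":[[0,0,0],[0,0,0],[0,0,0],[0,0,0],[0,0,0],[0,0,0],[0,0,0],[0,0,0]]}' 1
python3 look.py w17; python3 - <<'E'
from h import *
p,d=bot.grab_frame('scene');cv2.imwrite('pics/s17.png',p[:,:,::-1])
w=cv2.imread('pics/w17.png')
p0=cv2.imread('pics/scene0.png')
df=cv2.absdiff(p0,np.ascontiguousarray(p[:,:,::-1])).max(2)
cv2.imwrite('pics/e17.png',np.hstack([cv2.resize(p[230:345,265:365,::-1],None,fx=3.8,fy=3.8,interpolation=cv2.INTER_CUBIC),cv2.resize(w[150:265,270:370],None,fx=3.8,fy=3.8,interpolation=cv2.INTER_CUBIC)]))
E
```

```text
time_s: 24.72
eef_pos: [0.5568, 0.0067, 0.2601]
ee_rot: [0.004, -0.215, 0.977, -0.0]
contact_force: [-0.3, -0.4, 0.6]
width: 1.001
24.725 [0.55675354 0.00670417 0.26012711] [ 4.41549340e-03 -2.15170198e-01  9.76566544e-01 -2.71469366e-04] [-0.29403969 -0.39250794  0.62559028]
```

View pics/s17.png

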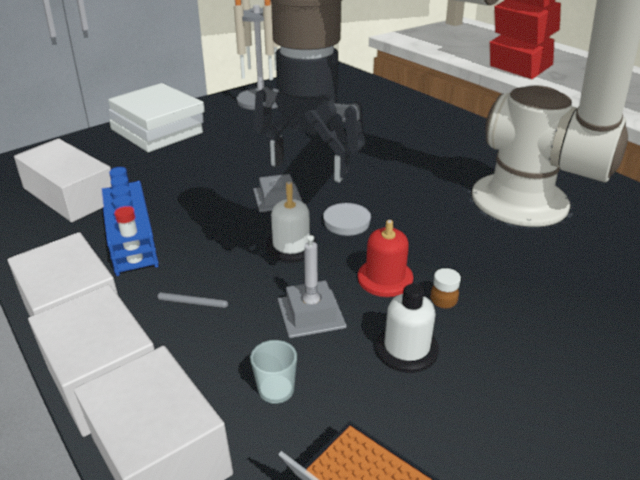

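View pics/e17.png

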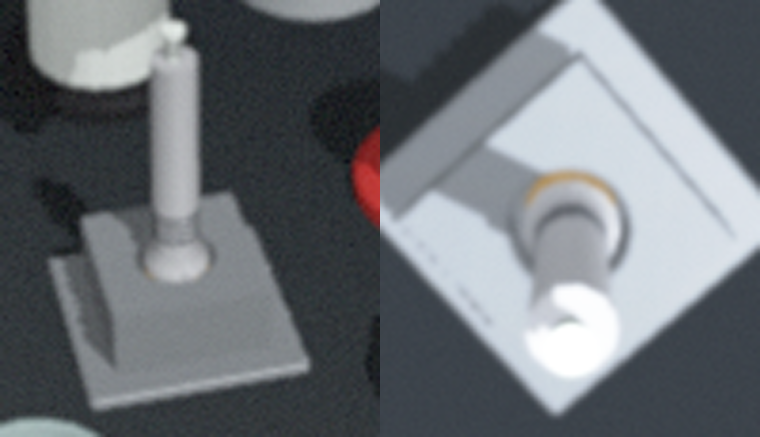

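```bash
python3 - <<'E'
from h import *
Z=np.load('pics/w12.npz');q=Z['q'];Rm=R.from_quat([q[1],q[2],q[3],q[0]]).as_matrix();P=wp('w12')
for e in(0,5,7,9,11,13,16): print(e,proj('wrist',[Z['pos']+Rm@np.array([.0016,0,-.0153-e/1000])],P).round(1))
print(bot.job_done())
E
```

```text
0 [[319.5 348. ]]
5 [[319.6 356.3]]
7 [[319.6 359.9]]
9 [[319.6 363.5]]
11 [[319.7 367.2]]
13 [[319.7 371.1]]
16 [[319.7 377.1]]
the job is handed in; nothing more can be done
None
```

I took the gauge from the left holder and pressed it over the bare stem of the silver cylinder. Then I stood it back in the holder with the rod out, let go, raised the gripper clear and handed in at about 25 s.

- **Press:** I held it for about 1.2 s at 11.6 ± 0.5 N, with the gauge's weight taken off, which is inside the 10 to 13 N range. The gauge leaned about 0.3° from vertical.
- **Side force:** About 4 N of side force built up on the stem during the hold, and my small sideways corrections did not remove it. The highest single force reading was about 13 N downward, so the total stayed below the 17 N strain limit.
- **Rod:** It stands out about 9 to 10 mm, estimated from its image position. It looked the same at about 7 N as after the full press, so the gas had pushed it as far as it would go. The force at which the pin gave way (about 5.8 N) would suggest roughly 13 mm, so the two disagree somewhat; friction may explain it.
- **Final state:** The last pictures show the gauge upright in the holder with the rod out and the gripper clear above it. By eye, nothing else on the bench looked moved; I did not compare the pictures numerically.

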